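Clamp a plaster model in its holder and set the running clearance

ROBOT

A 7-joint arm with a two-finger parallel gripper is mounted at the origin on a cart in front of the work surface, level with it; the furniture and walls round the work are solid. World frame = base frame: x ahead of the robot, y to its left, z up, the work surface at z = 0. Lengths are in m, angles in rad, forces in N, time in s.
With the tool pointing down it reaches from about 0.4 to 0.85 m from the base axis. Payload 10.4 kg.
Tool frame: the origin (TCP) lies between the finger pads; the fingertips stand 17 mm ahead of it and the grasp point (between the pads) lies 2 mm behind it; z points along the fingers, y is the line along which they close (so a half turn about z gives the same grasp; the last joint's range is limited). The gripper opens to 85 mm and grips with 20 to 120 N. Pads are 22 mm wide; open, the fingers measure 114 mm over their backs; the gripper's body (76 mm by 85 mm) begins 54 mm behind the grasp point. The pads swing forward as they close: fully open they stand 13 mm farther back than shut.
Start: joints at [-1.349, 0.332, -0.065, 1.46, 0.022, 1.35, -0.088], TCP at [0.151, 0.606, 0.248] pointing down, gripper open.
Joint ranges: [-2.6, 2.6], [-0.5, 2.12], [-1.47, 1.34], [0.16, 2.42], [-1.27, 4.41], [0.06, 2.06], [-2.6, 2.6]. Speed limits (rad/s): [2.22, 2.22, 2.79, 2.79, 3.14, 3.14, 3.14].

INTERFACE

Orientations are given as a unit quaternion [x, y, z, w].
In Python, from workcell import readout, imaging, manip gives the robot as it stands. The module is installed in compiled form; this text tells all that it offers.
- The arm moves only by the shell command python3 -m crank 'ROWS' [OPENING] [FORCE]. ROWS is JSON, a list of rows, each a list of 4 numbers: the shift along the tool's x, y, z as a fraction of full scale, then the turn about the tool's z as a fraction of full scale. In form: [[x, y, z, yaw], ...]. A call has 1 to 5 rows; each row is the pose to reach, as a shift and turn from the pose commanded when the call began, along the tool's axes at that moment; what a row does not reach only later rows make up. Full scale, the value 1, is 400 mm for a shift and 60 degrees for a turn. A row lasts 1/12 s, in which the tool goes at most 41.7 mm and 7.16 degrees, less where a joint would pass 70% of its speed; a pose out of reach is approached as far as the arm can. A call with a number of a shift or a turn outside -1 to 1 is refused whole. A call with a gripper value outside its range is refused whole. OPENING is the gripper command: -1 is shut, 1 is fully open, values between are in proportion, set as the call begins (- or left out, the last holds). The fingers move at their own pace and stop on an object; FORCE is the grip in N (left out, the last holds). Time passes only in rows, so rows that repeat a pose let the fingers close. It gives the time, the measured TCP pose, the force, the opening and the grip force at its end, in the units of the state.
- readout.get_obs(): the state, without advancing time (a new reading comes with each control period).
- imaging.camera(name): name is "scene" or "top" or "wrist"; returns a dict with "color" (384x512x3 uint8, red, green, blue), "fx", "fy", "cx", "cy" (pixels), "k1" (the pictures are not rectified: a ray, as slopes to the right and down, at radius r is drawn at 1 + k1 r^2 times it, then the intrinsics apply), "rvec" (rotation vector, rad) and "tvec" (3), from world to camera coordinates, as OpenCV has them. Camera axes: x right, y down, z forward; pixel columns grow to the right and rows downward; lengths in m; the calibration is good to about 2 mm. A picture is of the moment at which its call begins. There is no depth.
- manip.hand_in(): hands the job in; it is judged then, once.
The state is a dict: "clock": time; "joint_pos": joint angles; "joint_velocities": joint speeds; "tau": joint torques, N m; "position": TCP position; "ee_rot": TCP orientation; "ft_force": force on the tool from outside, world axes, zero at the start; "torque": the same for the moment, N m; "grip_width": opening from 0.0 (shut) to 1.0 (fully open); "grasp_force": force on a finger pad.
Only numpy, scipy, OpenCV 4.12 (cv2) and the standard library are available. Lean on these libraries where they do the work, as an engineer would, in place of code of your own. Each camera call takes 0.05 s, during which the arm holds its last target. There are 200 camera calls.

TASK

Pick up the plaster tooth model and put it into the nest of the model holder, turned so that its tab lies in the slot of the nest and it sits flat on the floor of the nest, and let go of it. Then turn the winged thumbscrew of the holder clockwise until it seats, back it off a quarter turn, and finish while still holding the thumbscrew between the fingers, with the model in its nest. Leave the other things on the worktop where they stand.

Things in the scene. Friction and masses are not known exactly. Their poses are not given: they have to be found in the camera images.
- model_center (a point): Centre, half-way up, of the loose plaster tooth model: a block 44 mm long (its x), 36 wide (y), 34 high, upright, about 100 g. A tab 14 mm wide, 20 high stands 8 mm out of its -x end face, from the underside up. Small white teeth rise 4 mm above the top. Grip it across the 36 mm width in its upper half.
- model_tab (a point): Tip of the model's tab: 30 mm from the model's centre along its -x, 10 mm above its underside.
- nest (a point): Centre of the nest's floor, 10 mm above the worktop, on the fixed model holder; axes are the holder's. Seated, the model's centre is 17 mm above it (0 to 3 mm towards +x), axes alike, tab towards -x. Side walls 40 mm apart; end wall 22 mm away at -x with an 18 mm slot for the tab; walls 10 mm high, flared to 15. At +x the screw's jaw, 14 mm high, leaves 22.5 mm plus 1.5 mm per rad of loosening.
- thumbscrew_grip (a point): Centre of the thumbscrew's steel wing, 75 mm above the worktop, on its upright axis 75 mm from the nest along the holder's +x, on a tower 58 mm high. The wing is 40 mm long (this point's x), 9 thick (y), 21 high (65 to 86 mm above the worktop), over a collar 20 mm wide, 5 high. Grip it across its thickness from above. It turns with the screw and does not rise or sink.
- thumbscrew (a joint): Angle of the thumbscrew, rad: 0 where it seats on a hard stop, growing as it is loosened, counter-clockwise seen from above (limit 4.0). It starts 1.9 to 2.9 loose, turns against some 0.04 N m of friction and stays where it is left. At 0 the wing lies along the holder's x axis; at angle a the wing is turned by a from it.
- dappen_dish: Loose bystander: small glass dish, 34 mm across, 22 mm high; origin at the centre of its underside.
- dropper_bottle: Loose bystander: small bottle, 30 mm across, 60 mm high; origin at the centre of its underside.
- tape_ring: Loose bystander: roll of tape lying flat, 100 mm across, 25 mm high; origin at the centre of its underside.
- wax: Loose bystander: block of wax, 32 x 55 x 14 mm; origin at the centre of its underside.
- model: The same plaster tooth model, its origin at the centre of the block's underside; x and y axes as above.

How it is judged:
On the way, in this order (a step that is already met when the one before it is completed fails the run):
1. the model sits in the nest, tab in the slot, let go, with the screw still loose (x of model_center in the frame of nest between -0.003 and 0.008 m and y of model_center in the frame of nest between -0.004 and 0.004 m and z of model_center in the frame of nest between 0.013 and 0.0195 m and x of model_tab in the frame of nest below -0.02 m and angle between model_center's own z axis and vertical below 0.1 rad and contact force between the fingers and model below 0.1 N and value of joint thumbscrew above 1 rad), for 0.3 s.
2. the thumbscrew is turned clockwise until it seats, the model in the nest (x of model_center in the frame of nest between -0.003 and 0.008 m and y of model_center in the frame of nest between -0.004 and 0.004 m and z of model_center in the frame of nest between 0.013 and 0.0195 m and x of model_tab in the frame of nest below -0.02 m and angle between model_center's own z axis and vertical below 0.1 rad and value of joint thumbscrew below 0.09 rad), for 0.2 s.
At the end, for the whole second after the job is handed in: Model flat in the nest (4 mm sideways, -3 to 8 mm along, 2.5 mm up), tab in the slot, at rest, untouched. Screw seated (below 0.09 rad), then backed off to 1.30-1.84 rad, still, held by the fingers with over 2 N. Bystanders within 30 mm of their places (x of model_center in the frame of nest between -0.003 and 0.008 m and y of model_center in the frame of nest between -0.004 and 0.004 m and z of model_center in the frame of nest between 0.013 and 0.0195 m and x of model_tab in the frame of nest below -0.02 m and angle between model_center's own z axis and vertical below 0.1 rad and value of joint thumbscrew between 1.3 and 1.84 rad and velocity of joint thumbscrew between -0.1 and 0.1 rad/s and contact force between the fingers and thumbscrew above 2 N and contact force between each of the arm, the fingers and model below 0.1 N and linear speed of model below 0.03 m/s and distance of each of dappen_dish, dropper_bottle, tape_ring, wax from where it was at the start of the episode below 0.03 m); the arm keeps its last pose, push and grip.
It fails at once if the dappen dish is pushed away from its place (30 mm) or knocked over (distance of dappen_dish from where it was at the start of the episode above 0.03 m or angle between dappen_dish's own z axis and vertical above 0.5 rad).
It fails at once if the dropper bottle is pushed away from its place (30 mm) or knocked over (distance of dropper_bottle from where it was at the start of the episode above 0.03 m or angle between dropper_bottle's own z axis and vertical above 0.5 rad).
It fails at once if the roll of tape is pushed away from its place (30 mm) or knocked over (distance of tape_ring from where it was at the start of the episode above 0.03 m or angle between tape_ring's own z axis and vertical above 0.5 rad).
It fails at once if the block of wax is pushed away from its place (30 mm) or knocked over (distance of wax from where it was at the start of the episode above 0.03 m or angle between wax's own z axis and vertical above 0.5 rad).
It also fails if it takes over 61 s, if anything falls off the work surface, if the arm or the gripper's body presses on something with over 40 N, if the wrist force passes 120 N, or if a joint passes its speed limit or range.

## Working session

There is one attempt and no reset: what is moved stays moved. The work goes in short steps, Python scripts to look and compute and a shell command to move; the robot and the scene stay as the last step left them, time stands still between calls to the robot, and variables do not carry over. Pictures are saved under pics/ and viewed, at most 10 in all, crops included, and the job is handed in when it is done.

```bash
mkdir -p pics; cat > h.py <<'E'
import numpy as np, cv2
from workcell import readout, imaging, manip
from scipy.spatial.transform import Rotation as R
def snap(name,fn=None):
    c=imaging.camera(name)
    if fn: cv2.imwrite(f'pics/{fn}.png',c['color'][:,:,::-1])
    return c
def ray(c,u,v):
    K=np.array([[c['fx'],0,c['cx']],[0,c['fy'],c['cy']],[0,0,1.]])
    x,y=cv2.undistortPoints(np.array([[[u,v]]],float),K,np.array([c['k1'],0,0,0.]))[0,0]
    Rm=cv2.Rodrigues(np.array(c['rvec'],float))[0]
    o=-Rm.T@np.array(c['tvec'],float).ravel()
    return o,Rm.T@np.array([x,y,1.])
def onz(c,u,v,z):
    o,d=ray(c,u,v); return o+d*(z-o[2])/d[2]
def proj(c,p):
    Rm=cv2.Rodrigues(np.array(c['rvec'],float))[0]
    q=Rm@np.array(p,float)+np.array(c['tvec'],float).ravel()
    x,y=q[:2]/q[2]; s=1+c['k1']*(x*x+y*y)
    return np.array([c['fx']*x*s+c['cx'],c['fy']*y*s+c['cy']])
def tool(): 
    o=readout.get_obs(); return np.array(o['position']),R.from_quat(o['ee_rot'])
E
python3 - <<'E'
from h import *
a=snap('top','t0');b=snap('scene','s0');w=snap('wrist','w0')
for c in (a,b,w): print(ray(c,256,192))
cv2.imwrite('pics/c0.png',np.vstack([np.hstack([a['color'],b['color']])])[:,:,::-1][:, :])
im=cv2.imread('pics/c0.png');print(im.shape)
o=readout.get_obs();print(o, R.from_quat(o['ee_rot']).as_matrix())
E
```

```text
(array([0.45239623, 0.11966211, 1.11565098]), array([ 0.07361705,  0.0032638 , -0.99731323]))
(array([-0.02169854,  0.49120572,  0.59959288]), array([ 0.64304627, -0.45037937, -0.61941083]))
(array([0.08380878, 0.62255714, 0.37206526]), array([ 0.27467003, -0.0684941 , -0.95913921]))
(384, 1024, 3)
{'clock': 0.15, 'joint_pos': array([-1.34862054,  0.33272021, -0.06474335,  1.46075301,  0.0216239 ,
        1.34990505, -0.08848427]), 'joint_velocities': array([ 0.00010384, -0.00371006,  0.00173441, -0.00294932, -0.00070939,
       -0.00037704,  0.00016432]), 'tau': array([ 6.10199659e-04, -6.25831103e+01,  4.91182285e-02, -3.91851425e+01,
        1.63221970e-02,  7.55116751e-03,  4.10990282e-07]), 'position': array([0.15137815, 0.60611193, 0.24770066]), 'ee_rot': array([ 1.22043374e-01,  9.92524618e-01, -5.43162849e-04, -3.82730927e-05]), 'ft_force': array([-0.46966729, -0.46654061, -0.02342527]), 'torque': array([-0.02882179,  0.03847044, -0.00065511]), 'grasp_force': 0.0, 'grip_width': 0.9978900656196391} [[-9.70210827e-01  2.42262066e-01 -2.08552827e-04]
 [ 2.42262149e-01  9.70210239e-01 -1.06886304e-03]
 [-5.66048804e-05 -1.08754695e-03 -9.99999407e-01]]
```

View pics/t0.png

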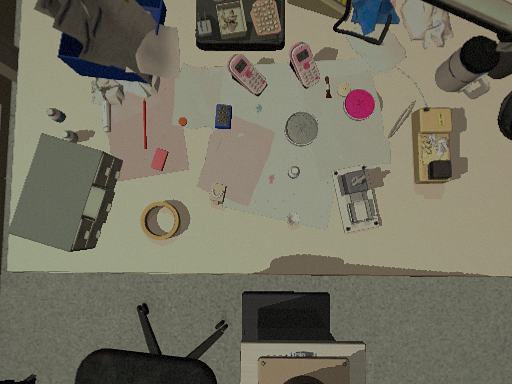

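View pics/s0.png

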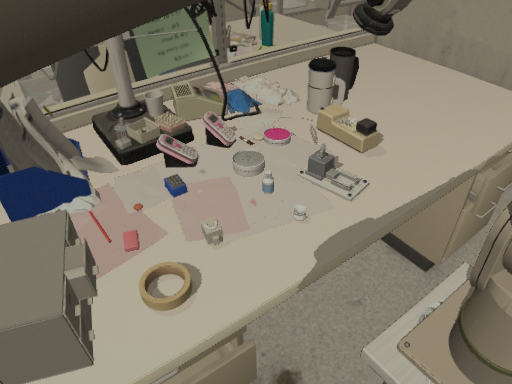

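The top view shows the holder at about (357,198) with its tower at (355,180), the model at (218,192), the bottle at (293,172), the dish at (293,217), the tape at (160,220) and the wax at (160,159). I'll enlarge the model and the holder.

```bash
python3 - <<'E'
from h import *
a=cv2.imread('pics/t0.png');b=cv2.imread('pics/s0.png')
def cr(i,x,y,w,h): return cv2.resize(i[y:y+h,x:x+w],(400,300),interpolation=cv2.INTER_CUBIC)
cv2.imwrite('pics/z0.png',np.vstack([np.hstack([cr(a,198,177,40,30),cr(a,316,158,80,60+15)[:300]]),np.hstack([cr(b,190,210,48,36),cr(b,290,140,88,66)])]))
c=snap('top')
for n,u,v,z in [('model',218,190,.034),('bottle',293,172,.06),('dish',293,217,.022),('tape',160,220,.025),('wax',160,159,.014),('tower',355,180,.06),('nest',364,210,.01)]: print(n,onz(c,u,v,z))
E
```

```text
model [0.53654443 0.22002052 0.034     ]
bottle [0.58106587 0.03131858 0.06      ]
dish [0.4697351  0.02797627 0.022     ]
tape [0.45913754 0.36790665 0.025     ]
wax [0.61803938 0.37467479 0.014     ]
tower [ 0.56228936 -0.12291567  0.06      ]
nest [ 0.48956855 -0.15689594  0.01      ]
```

View pics/z0.png

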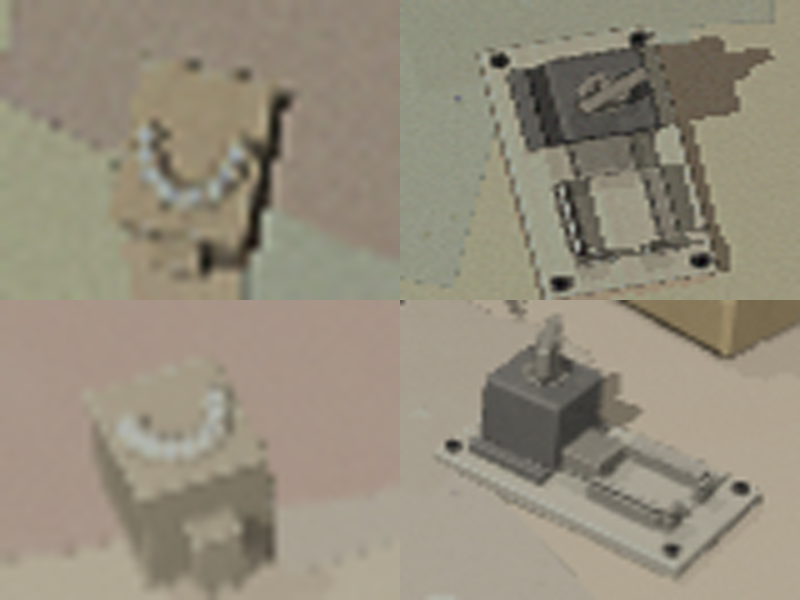

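The model's tab faces the robot (its yaw is about -10°). The holder's +x points away from the robot and slightly left, and the wing lies at roughly 120° in world. I'll move above the model.

```bash
python3 -m crank '[[-0.47,-0.29,0,0],[-0.47,-0.29,0,0],[-0.47,-0.29,0,0],[-0.47,-0.29,0,0],[-0.47,-0.29,0,0]]' 1; python3 -m crank '[[-0.47,-0.29,0,0],[-0.47,-0.29,0,0],[-0.47,-0.29,0,0],[-0.47,-0.29,0,0],[-0.47,-0.29,0,0]]'
```

```text
clock: 0.62
position: [0.298, 0.4555, 0.2483]
ee_rot: [0.122, 0.993, 0.0, -0.0]
ft_force: [0.8, 0.6, -0.1]
grip_width: 1.0
grasp_force: 0.0
clock: 1.03
position: [0.4435, 0.3064, 0.2485]
ee_rot: [0.122, 0.993, 0.0, 0.0]
ft_force: [0.9, 1.0, -0.2]
grip_width: 1.002
grasp_force: 0.0
```

```bash
python3 -m crank '[[-0.22,-0.15,0,0],[-0.22,-0.15,0,0],[-0.22,-0.15,0,0],[-0.22,-0.15,0,0],[-0.22,-0.15,0,0]]';  python3 - <<'E'
from h import *
c=snap('wrist','w1'); print(readout.get_obs()['joint_pos'],tool()[0])
for z in (.034,):print(proj(c,[.5365,.22,z]))
E
```

```text
clock: 1.45
position: [0.514, 0.2272, 0.2481]
ee_rot: [0.124, 0.992, -0.0, -0.0]
ft_force: [-1.6, 0.7, 0.3]
grip_width: 1.0
grasp_force: 0.0
[-0.75037281  0.19064903  0.28653716  1.6476505  -0.05580525  1.3117065
  0.87110724] [0.51314229 0.22873625 0.24806292]
[254.8230679  185.93732288]
```

View pics/w1.png

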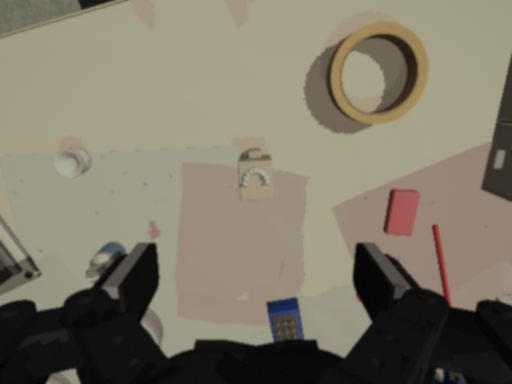

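The wrist view shows the model's top face at about (239-272, 160-200) with the tab above it at (254,152). It matches the projection of the top-camera estimate. I'll compute its edges.

```bash
python3 - <<'E'
from h import *
c=snap('wrist')
im=c['color'][:,:,::-1].copy()
cv2.imwrite('pics/z1.png',cv2.resize(im[140:215,210:310],(800,600),interpolation=cv2.INTER_CUBIC))
for u,v in [(239,163),(271,161),(272,199),(240,200)]: print(onz(c,u,v,.034))
E
```

```text
[0.50732404 0.21174396 0.034     ]
[0.51339998 0.24477289 0.034     ]
[0.55424864 0.23621114 0.034     ]
[0.54694142 0.20236034 0.034     ]
```

View pics/z1.png

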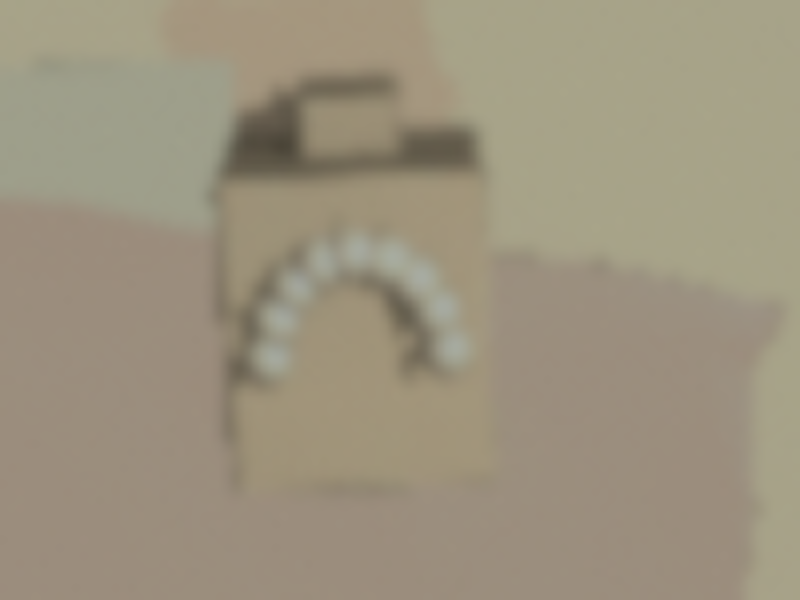

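The zoomed crop shows the top-face corners at about (222,178), (484,170), (493,487) and (238,489), with the tab's front edge at y≈82.

```bash
python3 - <<'E'
from h import *
c=snap('wrist')
P=np.array([onz(c,210+u/8-.44,140+v/8-.44,.034) for u,v in [(222,178),(484,170),(493,487),(238,489)]])
print(P)
print([np.linalg.norm(P[i]-P[(i+1)%4]) for i in range(4)])
ctr=P.mean(0); dx=(P[2]+P[3]-P[0]-P[1]); dy=P[1]-P[0]+P[2]-P[3]
yx=np.degrees(np.arctan2(dx[1],dx[0])); yy=np.degrees(np.arctan2(-dy[0],dy[1])); print(ctr,yx,yy)
p,r=tool(); m=r.as_matrix(); print(p,np.degrees(np.arctan2(m[1,1],m[0,1])), 'delta tool mm',(m.T@(ctr-p))*1e3)
E
```

```text
[[0.50522808 0.21123193 0.034     ]
 [0.5124687  0.24476095 0.034     ]
 [0.55514296 0.23594855 0.034     ]
 [0.54708971 0.20238755 0.034     ]]
[np.float64(0.034301923425970486), np.float64(0.04357466100950082), np.float64(0.03451370725300794), np.float64(0.042785740645010784)]
[0.52998236 0.22358225 0.034     ] -11.797603239971014 -12.841722053400382
[0.51247482 0.22992103 0.24814258] 76.0916460627522 delta tool mm [-18.6486913   -1.99946069 214.13072842]
```

```bash
python3 -m crank '[[-0.047,-0.005,0.1,-0.027],[-0.047,-0.005,0.2,-0.027],[-0.047,-0.005,0.3,-0.027],[-0.047,-0.005,0.35,-0.027],[-0.047,-0.005,0.35,-0.027]]';  python3 - <<'E'
from h import *
p,r=tool();m=r.as_matrix();print(m.T@(np.array([.53,.2236,.031])-p)*1e3,np.degrees(np.arctan2(m[1,1],m[0,1])))
c=snap('wrist','w2')
from h import *
print([proj(c,[*q,.034]) for q in [(.5052,.2112),(.5125,.2448),(.5551,.2359),(.5471,.2024)]])
E
```

```text
clock: 2.02
position: [0.5274, 0.2222, 0.1033]
ee_rot: [0.107, 0.994, -0.002, -0.004]
ft_force: [-0.5, -0.2, -0.0]
grip_width: 0.996
grasp_force: 0.0
[-2.72217929  2.25431875 72.28307721] 77.73128445475868
[array([231.62599134, 181.6754057 ]), array([287.98881052, 181.73498108]), array([286.75191773, 247.0902586 ]), array([233.40168779, 245.98551336])]
```

View pics/w2.png

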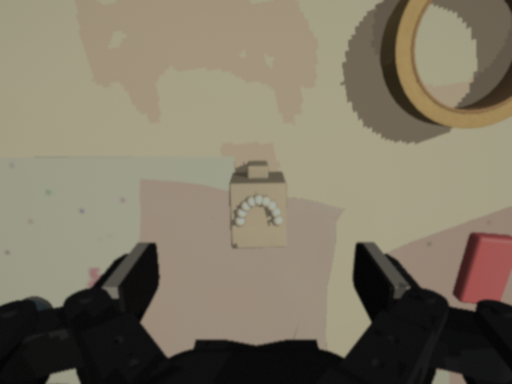

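The model's corners are at (231,183) to (287,247), where predicted, so I'll descend.

```bash
python3 -m crank '[[-0.004,0.003,0.08,0],[-0.004,0.003,0.16,0],[-0.004,0.003,0.18,0],[-0.004,0.003,0.18,0],[-0.004,0.003,0.18,0]]';  python3 - <<'E'
from h import *
p,r=tool();m=r.as_matrix();print(m.T@(np.array([.53,.2236,.031])-p)*1e3,np.degrees(np.arctan2(m[1,1],m[0,1])))
E
```

```text
clock: 2.48
position: [0.5338, 0.2238, 0.0384]
ee_rot: [0.108, 0.994, 0.001, 0.001]
ft_force: [0.3, -0.2, 0.3]
grip_width: 1.006
grasp_force: 0.0
[ 3.64960391 -1.02771172  7.39574803] 77.62198148799493
```

```bash
python3 -m crank '[[0.004,0,0,0],[0.004,0,0,0],[0.004,0,0,0]]';  python3 - <<'E'
from h import *
p,r=tool();m=r.as_matrix();print(m.T@(np.array([.53,.2236,.031])-p)*1e3,np.degrees(np.arctan2(m[1,1],m[0,1])))
E
```

```text
clock: 2.73
position: [0.532, 0.2239, 0.0379]
ee_rot: [0.108, 0.994, 0.001, 0.001]
ft_force: [0.0, -0.5, 0.6]
grip_width: 1.002
grasp_force: 0.0
[ 1.92487839 -0.753795    6.92563048] 77.60367118865848
```

```bash
python3 -m crank '[[0.004,0,0.016,0],[0.004,0,0.016,0],[0.004,0,0.016,0]]'; python3 -m crank '[[0,0,0,0],[0,0,0,0],[0,0,0,0],[0,0,0,0],[0,0,0,0]]' -1 40; python3 -m crank '[[0,0,0,0],[0,0,0,0],[0,0,0,0]]'
```

```text
clock: 2.98
position: [0.5293, 0.2236, 0.0295]
ee_rot: [0.108, 0.994, -0.0, -0.0]
ft_force: [-0.3, -0.5, 0.0]
grip_width: 0.998
grasp_force: 0.0
clock: 3.4
position: [0.53, 0.2238, 0.0302]
ee_rot: [0.108, 0.994, 0.0, 0.0]
ft_force: [-0.9, -0.0, -0.6]
grip_width: 0.416
grasp_force: 40.8
clock: 3.65
position: [0.5299, 0.2238, 0.0301]
ee_rot: [0.108, 0.994, 0.0, 0.0]
ft_force: [-0.3, -0.1, 3.2]
grip_width: 0.412
grasp_force: 41.2
```

```bash
python3 -m crank '[[0,0,-0.1,0],[0,0,-0.2,0],[0,0,-0.3,0],[0,0,-0.4,0],[0,0,-0.4,0]]'; python3 -m crank '[[-0.02,-0.46,0,0],[-0.02,-0.46,0,0],[-0.02,-0.46,0,0],[-0.02,-0.46,0,0],[-0.02,-0.46,0,0]]'; python3 -m crank '[[0,-0.45,0,0],[0,-0.45,0,0],[0,-0.45,0,0],[0,-0.45,0,0],[0,-0.45,0,0]]';python3 -m crank '[[0,0,0,0],[0,0,0,0],[0,0,0,0]]';python3 - <<'E'
from h import *
c=snap('wrist','w3');print(readout.get_obs()['joint_pos'])
E
```

```text
clock: 4.07
position: [0.5329, 0.2248, 0.198]
ee_rot: [0.108, 0.994, 0.003, 0.004]
ft_force: [0.8, 0.2, -0.0]
grip_width: 0.414
grasp_force: 40.9
clock: 4.48
position: [0.4967, 0.0363, 0.1895]
ee_rot: [0.111, 0.994, -0.001, -0.0]
ft_force: [0.8, -0.6, -0.6]
grip_width: 0.411
grasp_force: 40.8
clock: 4.9
position: [0.4571, -0.1397, 0.1897]
ee_rot: [0.111, 0.994, -0.001, -0.0]
ft_force: [-0.5, 0.0, -1.7]
grip_width: 0.415
grasp_force: 40.8
clock: 5.15
position: [0.4595, -0.1325, 0.1895]
ee_rot: [0.107, 0.994, 0.0, -0.0]
ft_force: [-0.3, 0.8, -0.5]
grip_width: 0.413
grasp_force: 40.8
[-0.3622595   0.03735806  0.56517149  1.94032245 -0.02194693  1.17034559
  1.56740385]
```

View pics/w3.png

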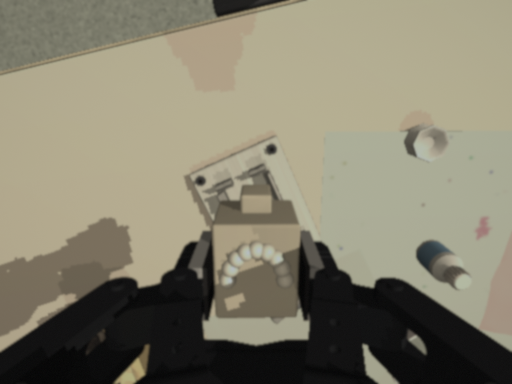

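The holder is mostly hidden behind the held model. Its plate's near corners are at (190,177) and (276,135). I'll sidestep to see it.

```bash
python3 -m crank '[[-0.1,0.28,-0.15,-0.1],[-0.1,0.28,-0.15,-0.2],[-0.1,0.28,-0.15,-0.3],[-0.1,0.28,-0.15,-0.4],[-0.1,0.28,-0.15,-0.4]]';python3 -m crank '[[0,0,0,0],[0,0,0,0],[0,0,0,0]]';python3 - <<'E'
from h import *
c=snap('wrist','w4')
print([proj(c,p) for p in ([.4896,-.157,.01],[.5623,-.123,.06])])
E
```

```text
clock: 5.62
position: [0.5243, -0.0277, 0.2508]
ee_rot: [-0.108, 0.994, 0.0, 0.001]
ft_force: [0.2, -0.4, -1.5]
grip_width: 0.412
grasp_force: 40.9
clock: 5.87
position: [0.5218, -0.0335, 0.2493]
ee_rot: [-0.1, 0.995, 0.0, -0.001]
ft_force: [0.6, -0.1, -1.0]
grip_width: 0.41
grasp_force: 40.9
[array([149.55791862, 108.84894088]), array([159.84607401, 191.30637965])]
```

View pics/w4.png

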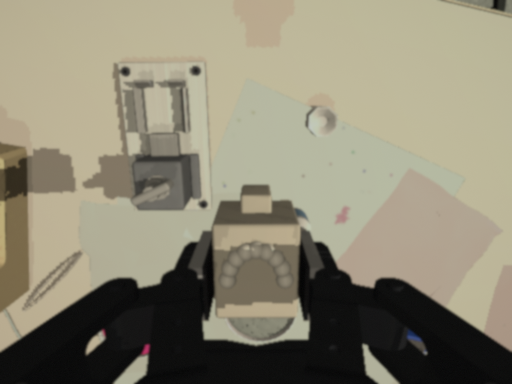

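```bash
python3 - <<'E'
from h import *
im=cv2.imread('pics/w4.png')
f=lambda x,y:cv2.resize(im[y:y+100,x:x+80],(400,500),interpolation=cv2.INTER_CUBIC)
cv2.imwrite('pics/z4.png',np.hstack([f(128,58),f(125,135)]))
E
```

```text
(no output)
```

View pics/z4.png

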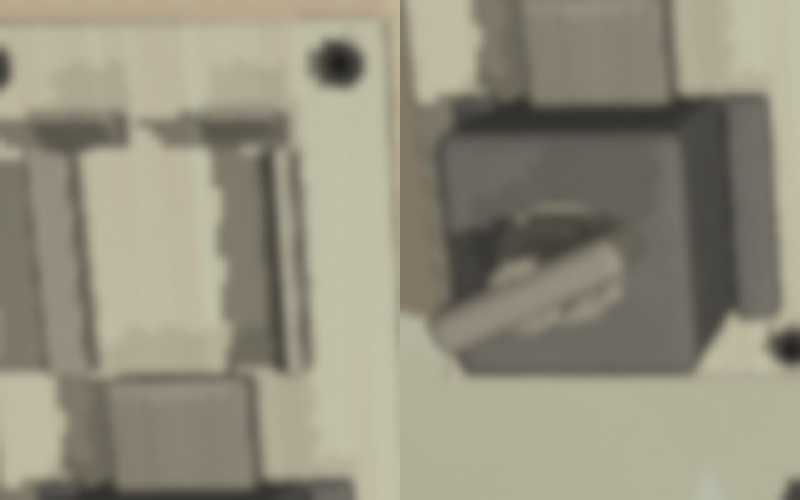

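```bash
python3 - <<'E'
from h import *
c=snap('wrist'); im=c['color']
L=lambda X,Y:(128+X/5-.4,58+Y/5-.4); Rr=lambda X,Y:(125+(X-400)/5-.4,135+Y/5-.4)
def dark(u,v,r=6):
    g=im[v-r:v+r+1,u-r:u+r+1].astype(float).mean(2); w=np.clip(100-g,0,None); y,x=np.mgrid[v-r:v+r+1,u-r:u+r+1]; return (w*x).sum()/w.sum(),(w*y).sum()/w.sum()
h=[dark(125,71),dark(195,71),dark(203,204)]; print(h)
H=[onz(c,*q,.010) for q in h]
print('holes',H,np.linalg.norm(H[0]-H[1]),np.linalg.norm(H[1]-H[2]))
ang=lambda d:np.degrees(np.arctan2(d[1],d[0]))
print('yaw',ang(H[2]-H[1]),ang(H[1]-H[0])-90)
F=[onz(c,*L(*q),.010) for q in [(80,150),(98,370)]]; print('floor -y edge',F,ang(F[1]-F[0]))
T=[onz(c,*Rr(*q),.058) for q in [(443,135),(682,130),(697,375),(465,375)]]
print('tower',T,[np.linalg.norm(T[i]-T[(i+1)%4]) for i in range(4)],np.mean(T,0),ang(T[1]-T[0])-90,ang(T[2]-T[1]))
W=[onz(c,*Rr(*q),.086) for q in [(442,328),(612,250)]]; print('wing',W,np.linalg.norm(W[0]-W[1]),np.mean(W,0),ang(W[1]-W[0]))
E=[onz(c,*L(*q),.020) for q in [(125,115),(145,125)]];print('slot edges',E)
J=[onz(c,*L(*q),.024) for q in [(108,380),(250,376)]];print('jaw',J,np.linalg.norm(J[0]-J[1]))
E
```

```text
[(np.float64(124.87936142198815), np.float64(70.96066491112575)), (np.float64(195.450912106136), np.float64(70.23333333333333)), (np.float64(202.8709677419355), np.float64(203.68655913978492))]
holes [array([ 0.45636296, -0.18677581,  0.01      ]), array([ 0.44108259, -0.11441764,  0.01      ]), array([ 0.58482617, -0.08395012,  0.01      ])] 0.07395400900081955 0.14693701577143783
yaw 11.967152956893406 11.92434437806979
floor -y edge [array([ 0.46914034, -0.16572944,  0.01      ]), array([ 0.51451558, -0.1568596 ,  0.01      ])] 11.060562778698761
tower [array([ 0.53819853, -0.15272182,  0.058     ]), array([ 0.52795891, -0.10701535,  0.058     ]), array([ 0.57761661, -0.09705913,  0.058     ]), array([ 0.58700373, -0.14343557,  0.058     ])] [np.float64(0.046839421085673204), np.float64(0.05064596938774197), np.float64(0.04731693298654988), np.float64(0.04968080231168373)] [ 0.55769444 -0.12505797  0.058     ] 12.627471839648834 11.337316562166171
wing [array([ 0.56686851, -0.14006202,  0.086     ]), array([ 0.54585175, -0.11120816,  0.086     ])] 0.03569662460247356 [ 0.55636013 -0.12563509  0.086     ] 126.06909167875972
slot edges [array([ 0.46003755, -0.15417822,  0.02      ]), array([ 0.46117575, -0.14992106,  0.02      ])]
jaw [array([ 0.51384921, -0.15036117,  0.024     ]), array([ 0.50707382, -0.12100659,  0.024     ])] 0.030126350424763335
```

The zoomed views give a holder yaw of about 11.95° and the wing at about 126° (angle ≈1.99 rad). The nest is at about (0.485, -0.141). Before placing, I'll check where the held model sits in the hand, using the same camera.

```bash
python3 - <<'E'
from h import *
c=snap('wrist'); p,r=tool();m=r.as_matrix()
P=np.array([onz(c,*q,p[2]+.004) for q in [(213,225),(300,225),(299,316),(214,316)]])
print([np.linalg.norm(P[i]-P[(i+1)%4])*1e3 for i in range(4)], (P.mean(0)-p)@m*1e3)
g=c['color'].astype(int).mean(2); print(g[190:240:2,225].astype(int), g[300:330,225].astype(int)); print(g[280,200:230].astype(int),g[280,285:310].astype(int))
t=np.array([.4865,-.1408,.15]); print(p,'delta',(t-p)@m/.4,'phi',np.degrees(np.arctan2(m[1,1],m[0,1])), readout.get_obs()['joint_pos'])
E
```

```text
[np.float64(34.24011580279133), np.float64(41.93221785573695), np.float64(36.46043384957713), np.float64(41.91872469308614)] [-0.11007728 -0.2439904  -4.00009881]
[175 172 169 169 169 133  75  71  72  74  74  74  75  75  74  76  78 104
 137 145 147 147 147 149 159] [103 103 103 106 112 118 125 137 151 159 162 162 161 161 161 159 153 148
 155 166 172 172 169 166 165 166 167 168 167 167]
[ 19  18  19  19  18  17  15  10   7   7   6   6  15  40  69  89  98  99
  95  96 102 110 116 120 123 126 129 130 128 124] [129 128 125 123 119 115 107 100  96  99 101  95  78  50  23   8   7   5
   6   9  12  15  15  16  17]
[ 0.52210658 -0.03334079  0.24965369] delta [ 0.14065502 -0.24559369  0.2491254 ] phi 101.48954068630216 [-0.45610483  0.10057116  0.46653178  1.74932607 -0.04701314  1.3030656
  1.79218537]
```

```bash
python3 -m crank '[[0.14,-0.246,0,-0.008],[0.14,-0.246,0,-0.008],[0.14,-0.246,0.1,-0.008],[0.14,-0.246,0.2,-0.008],[0.14,-0.246,0.25,-0.008]]';python3 -m crank '[[0,0,0,0],[0,0,0,0],[0,0,0,0],[0,0,0,0]]';cat > d.py <<'E'
from h import *
import sys
t=np.array([float(v) for v in sys.argv[1:4]]); p,r=tool();m=r.as_matrix()
o=readout.get_obs();phi=np.degrees(np.arctan2(m[1,1],m[0,1]))
print('rows',np.round((t-p)@m/.4,4),'turn',round(-(float(sys.argv[4])-phi)/60,4),'phi',phi,'q7',o['joint_pos'][6],'z',p[2],'f',o['ft_force'],'T',o['torque'])
E
python3 d.py .4865 -.1408 .07 101.95
```

```text
clock: 6.43
position: [0.4852, -0.1429, 0.1473]
ee_rot: [-0.103, 0.995, 0.0, -0.001]
ft_force: [-0.4, 1.1, -1.6]
grip_width: 0.41
grasp_force: 40.8
clock: 6.77
position: [0.4888, -0.1403, 0.1519]
ee_rot: [-0.105, 0.994, -0.0, 0.002]
ft_force: [1.3, 0.4, -0.4]
grip_width: 0.415
grasp_force: 40.8
rows [6.500e-03 2.000e-04 2.048e-01] turn 0.0025 phi 102.09926686393936 q7 2.058790315250729 z 0.15193187296657334 f [ 1.3229276   0.40693735 -0.41211939] T [ 0.01977962 -0.01941343  0.02519459]
```

```bash
python3 -m crank '[[0.003,0,0.08,0],[0.003,0,0.16,0],[0.003,0,0.2,0],[0.003,0,0.2,0],[0.003,0,0.2,0]]' >/dev/null;python3 -m crank '[[0,0,0,0],[0,0,0,0],[0,0,0,0],[0,0,0,0]]'
python3 d.py .4865 -.1408 .040 101.95; python3 - <<'E'
from h import *
c=snap('wrist','w5'); im=cv2.imread('pics/w5.png')
cv2.imwrite('pics/z5.png',cv2.resize(im[120:345,106:406],(800,600),interpolation=cv2.INTER_CUBIC))
E
```

```text
clock: 7.52
position: [0.4869, -0.1407, 0.0709]
ee_rot: [-0.105, 0.994, 0.0, 0.001]
ft_force: [0.5, -0.2, -1.3]
grip_width: 0.416
grasp_force: 40.8
rows [ 0.0012 -0.0001  0.0772] turn 0.0022 phi 102.08105054053327 q7 2.1254612414348744 z 0.07086929511606613 f [ 0.53739221 -0.16861023 -1.31819289] T [-0.01636368  0.01598194 -0.01200545]
```

View pics/z5.png

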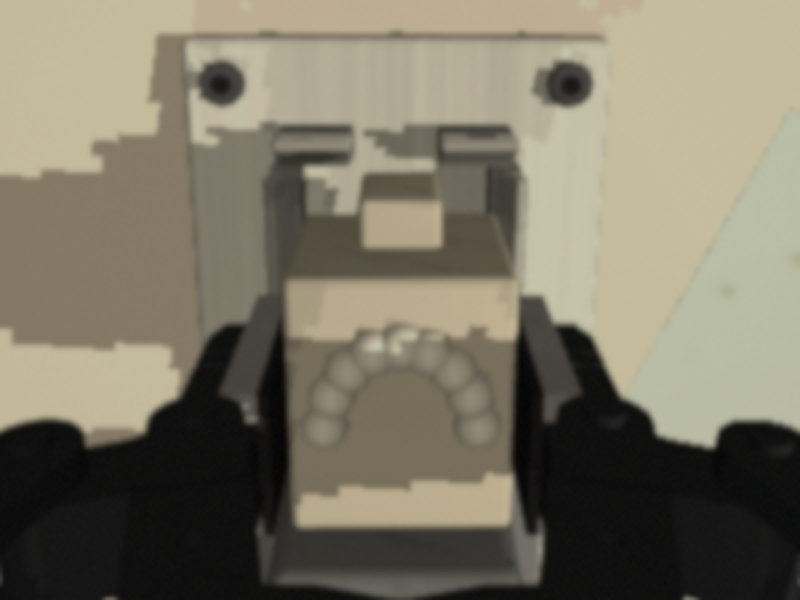

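The view shows the model almost centred over the nest. The slot and wall mid-column is at about 396 and the tab's at 402, so I need about 1.2 mm along tool -y. Next I'll check the fore-aft position numerically.

```bash
python3 - <<'E'
from h import *
c=snap('wrist'); p,r=tool(); e=np.array([.9783,.2071,0]);n=np.array([-.2071,.9783,0])
q=lambda X,Y:(106+X/2.667-.3,120+Y/2.667-.3)
for nm,X,Y,z in [('holeL',221,84,.01),('holeR',569,84,.01),('wallTopIn L',310,157,.02),('wallTopIn L25',310,157,.025),('wallR',480,157,.02),('model front bot',400,215,p[2]-.030),('model front top',400,278,p[2]+.004)]:
    d=onz(c,*q(X,Y),z)-p; print(nm,round(d@e*1e3,1),round(d@n*1e3,1))
E
```

```text
holeL -39.0 -38.7
holeR -39.1 35.4
wallTopIn L -25.5 -19.1
wallTopIn L25 -26.8 -18.6
wallR -25.6 15.9
model front bot -19.6 -0.6
model front top -20.9 -0.6
```

```bash
python3 -m crank '[[0,-0.003,0.02,0.002],[0,-0.003,0.035,0.002],[0,-0.003,0.05,0.002],[0,-0.003,0.05,0.002]]'; python3 -m crank '[[0,0,0.01,0],[0,0,0.018,0],[0,0,0.018,0],[0,0,0.018,0]]'; python3 d.py .4865 -.1408 .040 101.95
```

```text
clock: 7.95
position: [0.4854, -0.1417, 0.0482]
ee_rot: [-0.104, 0.995, 0.0, -0.001]
ft_force: [-0.6, 0.1, -1.0]
grip_width: 0.414
grasp_force: 40.8
clock: 8.28
position: [0.4864, -0.1419, 0.0425]
ee_rot: [-0.104, 0.995, 0.0, -0.0]
ft_force: [0.2, -0.5, -0.3]
grip_width: 0.412
grasp_force: 40.8
rows [-0.0007  0.0026  0.0064] turn 0.0 phi 101.95054764602007 q7 2.152673366020456 z 0.04254948770370059 f [ 0.19809839 -0.49382617 -0.34966122] T [ 0.03880355 -0.04420337 -0.01953597]
```

No contact yet, with the underside well inside the walls. I'll go down the last 2.5 mm.

```bash
python3 -m crank '[[0,0,0.003,0],[0,0,0.006,0],[0,0,0.006,0],[0,0,0.006,0]]'; python3 d.py .4865 -.1408 .040 101.95
```

```text
clock: 8.62
position: [0.4869, -0.1419, 0.041]
ee_rot: [-0.104, 0.995, 0.0, 0.0]
ft_force: [-2.6, 1.3, 8.0]
grip_width: 0.411
grasp_force: 49.9
rows [0.0004 0.0029 0.0026] turn 0.0 phi 101.95012680591184 q7 2.155047654535065 z 0.04102533777934865 f [-2.59730137  1.25320633  8.03608529] T [ 0.04972243  0.59407148 -0.07154217]
```

```bash
python3 -m crank '[[0,0,0,0],[0,0,0,0],[0,0,0,0],[0,0,0,0],[0,0,0,0]]' 0.4; python3 -m crank '[[0,0,-0.1,0],[0,0,-0.2,0],[0,0,-0.3,0],[0,0,-0.35,0],[0,0,-0.35,0]]';python3 -m crank '[[0,0,0,0],[0,0,0,0],[0,0,0,0]]'; python3 - <<'E'
from h import *
c=snap('wrist','w6'); p,r=tool()
hsv=cv2.cvtColor(c['color'],cv2.COLOR_RGB2HSV); g=cv2.cvtColor(c['color'],cv2.COLOR_RGB2GRAY)
ctr=np.array([.4865,-.1419,0]); e=np.array([.9783,.2071,0]);n=np.array([-.2071,.9783,0])
for k,(a,b) in {'tl':(-22,-18),'tr':(-22,18),'br':(22,18),'bl':(22,-18),'holeL':(-39.05,-37),'holeR':(-39.05,37)}.items():
    q=ctr+e*a/1e3+n*b/1e3; q[2]=.010 if 'hole' in k else .044; print(k,proj(c,q).round(1))
np.set_printoptions(linewidth=200)
u0,v0=proj(c,[*ctr[:2],.044]).round().astype(int); print(u0,v0)
print('row',g[v0+8,u0-45:u0+46]); print('col',g[v0-70:v0+50,u0-18])
E
```

```text
clock: 9.03
position: [0.4864, -0.1419, 0.0402]
ee_rot: [-0.104, 0.995, 0.0, -0.0]
ft_force: [-1.1, 0.2, 0.2]
grip_width: 0.701
grasp_force: 0.0
clock: 9.45
position: [0.4888, -0.1425, 0.1851]
ee_rot: [-0.104, 0.995, -0.0, 0.004]
ft_force: [0.4, -1.2, -0.7]
grip_width: 0.699
grasp_force: 0.0
clock: 9.7
position: [0.4857, -0.1417, 0.179]
ee_rot: [-0.104, 0.995, 0.0, -0.001]
ft_force: [-0.3, -0.4, 0.2]
grip_width: 0.698
grasp_force: 0.0
tl [233.1 158.7]
tr [278.1 158.7]
br [277.1 210.5]
bl [234.1 210.6]
holeL [213.8 132.6]
holeR [297.3 132.6]
256 185
row [112 113 113 114 113 113 113 114 115 114 113 111 110 104  91  81  76  70  65  64  65  65  71  98 123 123 115 119 134 151 163 168 169 166 163 162 161 161 162 162 162 162 161 162 162 161 162 162 162
 162 163 162 157 146 138 135 131 135 148 160 167 167 165 163 163 151 115  79  65  62  65  77 105 134 152 167 176 178 178 178 178 177 177 177 176 176 176 178 179 178 179]
col [170 167 163 162 160 155 142 138 152 166 173 175 174 174 173 169 164 161 160 160 159 159 159 158 159 159 157 149 125  98  99 113 116 102  79  64  58  66  80  84  77  72  71  72  75  89 116 141 154
 157 158 157 158 157 158 158 158 158 158 158 158 156 153 149 147 143 136 128 126 126 122 116 113 118 125 129 126 119 119 133 151 159 161 161 160 161 160 160 159 160 161 160 160 160 159 156 142 119
 100  92  92  92  92  92  92  92  93  93  92  90  83  70  55  49  47  46  45  45  45  45]
```

Widths and edges match the model seated at the nest centre, about 1 mm towards +x. Next I'll go above the thumbscrew and turn 66° clockwise to line up with the wing.

```bash
python3 -m crank '[[-0.09,0.0,0,0.11],[-0.183,0.003,0,0.22],[-0.183,0.003,0,0.33],[-0.183,0.003,0,0.44],[-0.183,0.003,0,0.55]]' >/dev/null; python3 -m crank '[[0,0,0,0.11],[0,0,0,0.22],[0,0,0,0.33],[0,0,0,0.44],[0,0,0,0.55]]' >/dev/null; python3 -m crank '[[0,0,0,0],[0,0,0,0],[0,0,0,0],[0,0,0,0]]';python3 d.py .557 -.1254 .12 36; python3 - <<'E'
from h import *
c=snap('wrist','w7'); np.set_printoptions(linewidth=250)
g=cv2.cvtColor(c['color'],cv2.COLOR_RGB2GRAY)
u,v=proj(c,[.557,-.1254,.086]).round().astype(int);print(u,v)
print(g[v-42:v+43:3,u-42:u+43:3])
E
```

```text
clock: 10.92
position: [0.5577, -0.1255, 0.18]
ee_rot: [0.453, 0.891, -0.0, -0.0]
ft_force: [-0.5, -0.1, -0.1]
grip_width: 0.697
grasp_force: 0.0
rows [ 0.0013 -0.0013  0.15  ] turn 0.0018 phi 36.10820368226471 q7 0.953826693173477 z 0.17999111236335105 f [-0.53537432 -0.12971682 -0.11063588] T [-0.0206651   0.01174401 -0.0241438 ]
255 198
[[121 121 121 120 120 121 122 106  80  93  95  99 103 105 103  92  77  71  70  68  66  62  69  88  97 100 102 104 109]
 [123 122 121 120 120 120 118  78  87  91  91  90  95 101 103 106 105  94  79  72  70  69  67  63  65  84  95  98 144]
 [121 123 123 123 121 120 109  77  90  92  91  90  91  94  99 101 103 104 105  99  85  74  70  69  67  65  66 108 165]
 [121 120 121 122 123 122  87  84  91  92  91  91  91  91  92  99 100 100 102 105 106 101  87  75  70  69  72 157 171]
 [117 118 121 121 120 114  75  88  91  92  92  91  91  89  92  94  96  98 100 101 103 104 105 102  90  77  71 113 169]
 [120 118 118 118 120  96  84  90  91  91  92  91  91  81  98 101  92  96 101 103 102 101 102 103 105 104  94  84 151]
 [117 118 120 118 113  74  87  90  90  90  9
[... 1993 characters left out ...]
110 111 110 110 110 110 110 110 110 110 102  98  99 101 102 111  71  55  57 151 159 162 162 162 162 162]
 [111 111 111 111 110 111 110 110 110 110 110 110 110 110 110 110 107 112 143  87  68 113 153 162 162 162 162 162 162]
 [111 111 110 110 110 110 111 110 110 110 110 110 110 110 110 110 125 164 161 139 140 161 159 162 162 162 162 162 162]
 [111 110 110 110 110 110 110 110 110 110 110 110 110 110 110 115 157 166 166 164 160 159 162 162 162 162 162 162 162]
 [111 110 110 110 110 109 110 110 111 110 110 110 110 110 111 146 166 166 166 163 162 162 162 162 162 162 162 162 162]
 [119 111 110 110 110 110 110 111 110 110 110 110 110 110 127 165 167 166 163 162 162 162 162 162 161 162 162 162 162]]
```

```bash
python3 - <<'E'
from h import *
c=snap('wrist');p,r=tool();m=r.as_matrix()
w=onz(c,258,197.5,.086);print(w,(w-p)@m/.4, (onz(c,258,198,.086)-p)@m/.4)
E
```

```text
[ 0.55831564 -0.12414491  0.086     ] [0.00205807 0.00308068 0.23547076] [0.00114485 0.00308291 0.23547063]
```

```bash
python3 -m crank '[[0.001,0.003,0.08,0.002],[0.001,0.003,0.16,0.002],[0.001,0.003,0.235,0.002],[0.001,0.003,0.235,0.002],[0.001,0.003,0.235,0.002]]'; python3 -m crank '[[0,0,0,0],[0,0,0,0],[0,0,0,0],[0,0,0,0]]';python3 d.py .5583 -.1241 .084 36
```

```text
clock: 11.43
position: [0.5578, -0.1246, 0.0858]
ee_rot: [0.455, 0.89, -0.001, -0.001]
ft_force: [-0.2, 0.1, 1.3]
grip_width: 0.699
grasp_force: 0.0
clock: 11.77
position: [0.5594, -0.1245, 0.0876]
ee_rot: [0.455, 0.89, 0.001, 0.001]
ft_force: [-0.4, -0.3, 1.0]
grip_width: 0.705
grasp_force: 0.0
rows [ 0.0024 -0.0016  0.009 ] turn -0.0025 phi 35.84717792394566 q7 1.0131721245184588 z 0.08759709336236772 f [-0.36563053 -0.33429504  0.96925448] T [-0.00352838 -0.01433698 -0.02348471]
```

```bash
python3 -m crank '[[0.002,-0.001,0.007,0],[0.002,-0.001,0.007,0],[0.002,-0.001,0.007,0]]'; python3 -m crank '[[0,0,0,0],[0,0,0,0],[0,0,0,0],[0,0,0,0],[0,0,0,0]]' -1 40; python3 -m crank '[[0,0,0,0],[0,0,0,0],[0,0,0,0],[0,0,0,0],[0,0,0,0]]'; python3 d.py .5583 -.1241 .084 36
```

```text
clock: 12.02
position: [0.5577, -0.1239, 0.0834]
ee_rot: [0.455, 0.89, 0.0, -0.0]
ft_force: [-0.9, -0.7, 0.0]
grip_width: 0.708
grasp_force: 0.0
clock: 12.43
position: [0.5578, -0.1241, 0.0836]
ee_rot: [0.455, 0.89, 0.0, -0.0]
ft_force: [-0.2, -0.7, 1.1]
grip_width: 0.094
grasp_force: 40.8
clock: 12.85
position: [0.5578, -0.1241, 0.0835]
ee_rot: [0.455, 0.89, 0.0, -0.0]
ft_force: [-1.9, -0.0, 3.5]
grip_width: 0.096
grasp_force: 41.0
rows [-0.0008  0.001  -0.0011] turn -0.0028 phi 35.832395567878464 q7 1.0144112071278406 z 0.08354521176464035 f [-1.91381923 -0.00741055  3.54012116] T [ 0.03238459  0.39869083 -0.01265975]
```

```bash
for i in 1; do python3 -m crank '[[0,0,0,0.1],[0,0,0,0.2],[0,0,0,0.3],[0,0,0,0.4],[0,0,0,0.5]]'; done;  python3 d.py .5583 -.1241 .084 -78
```

```text
clock: 13.27
position: [0.559, -0.1236, 0.0836]
ee_rot: [0.672, 0.741, 0.001, 0.001]
ft_force: [6.0, 0.7, -3.9]
grip_width: 0.094
grasp_force: 40.1
rows [-0.0011 -0.002  -0.0009] turn 1.393 phi 5.582181219245847 q7 0.5394944196308009 z 0.08362207003080042 f [ 6.01007484  0.66217119 -3.88735648] T [ 0.07785642 -1.3407926   0.07802589]
```

```bash
python3 -m crank '[[0,0,0,0.1],[0,0,0,0.2],[0,0,0,0.3],[0,0,0,0.4],[0,0,0,0.5]]'; python3 -m crank '[[0,0,0,0.1],[0,0,0,0.2],[0,0,0,0.3],[0,0,0,0.4],[0,0,0,0.5]]'; python3 -m crank '[[0,0,0,0],[0,0,0,0],[0,0,0,0]]'; python3 d.py .5583 -.1241 .084 -78
```

```text
clock: 13.68
position: [0.5604, -0.1238, 0.0837]
ee_rot: [0.841, 0.542, 0.002, 0.002]
ft_force: [12.5, -1.5, -11.4]
grip_width: 0.093
grasp_force: 39.2
clock: 14.1
position: [0.5614, -0.1246, 0.0838]
ee_rot: [0.952, 0.306, 0.003, 0.003]
ft_force: [21.5, -6.7, -19.5]
grip_width: 0.094
grasp_force: 38.6
clock: 14.35
position: [0.5614, -0.1246, 0.0838]
ee_rot: [0.951, 0.308, 0.003, 0.003]
ft_force: [19.4, -6.5, -17.3]
grip_width: 0.093
grasp_force: 38.9
rows [-0.0056 -0.0056 -0.0007] turn 0.3982 phi -54.110701232144756 q7 -0.37031261889008316 z 0.08375839672761946 f [ 19.38332601  -6.45846315 -17.29530862] T [-1.27990492 -4.19964074  0.00563024]
```

The lateral force has built up because the rotation centre is a few mm off. I'll shift to relieve it, then finish the turn.

```bash
python3 -m crank '[[0.003,0.004,0,0],[0.006,0.007,0,0],[0.006,0.007,0,0],[0.006,0.007,0,0]]'; python3 -m crank '[[0,0.001,0,0.08],[0,0.002,0,0.16],[0,0.003,0,0.24],[0,0.003,0,0.32],[0,0.003,0,0.36]]'; python3 -m crank '[[0,0,0,0],[0,0,0,0],[0,0,0,0]]'; python3 d.py .5583 -.1241 .084 -78.1
```

```text
clock: 14.68
position: [0.5618, -0.1247, 0.0836]
ee_rot: [0.951, 0.308, 0.0, 0.0]
ft_force: [1.5, 1.7, 1.9]
grip_width: 0.09
grasp_force: 41.6
clock: 15.1
position: [0.5623, -0.1257, 0.0836]
ee_rot: [0.993, 0.122, 0.0, -0.0]
ft_force: [0.3, 0.6, 2.8]
grip_width: 0.092
grasp_force: 41.8
clock: 15.35
position: [0.5622, -0.1258, 0.0836]
ee_rot: [0.992, 0.125, 0.0, -0.0]
ft_force: [1.6, 1.9, 4.2]
grip_width: 0.096
grasp_force: 42.0
rows [-0.0084 -0.0065 -0.001 ] turn 0.0405 phi -75.66928582766738 q7 -0.6887106403592871 z 0.0835814845731872 f [1.61106471 1.85311612 4.16888266] T [ 0.27176033 -0.1892029  -0.02642609]
```

```bash
python3 -m crank '[[0,0.001,0,0.03],[0,0.001,0,0.04],[0,0.001,0,0.04],[0,0.001,0,0.04],[0,0.001,0,0.04]]'; python3 d.py .5583 -.1241 .084 -78.1;python3 -m crank '[[0,0,0,0.03],[0,0,0,0.03],[0,0,0,0.03],[0,0,0,0.03]]'; python3 d.py .5583 -.1241 .084 -78.1
```

```text
clock: 15.77
position: [0.5623, -0.1259, 0.0836]
ee_rot: [0.995, 0.104, 0.0, -0.0]
ft_force: [0.9, 3.0, 5.0]
grip_width: 0.096
grasp_force: 42.1
rows [-0.0088 -0.0064 -0.001 ] turn 0.0003 phi -78.08494237762989 q7 -0.7242124434725489 z 0.08358398159486238 f [0.90467687 2.97061992 4.98902126] T [ 0.55666765 -0.06708543 -0.0076563 ]
clock: 16.1
position: [0.5623, -0.1259, 0.0836]
ee_rot: [0.996, 0.089, 0.0, -0.0]
ft_force: [-0.9, 2.4, 5.2]
grip_width: 0.095
grasp_force: 43.6
rows [-0.009  -0.0062 -0.0011] turn -0.0288 phi -79.82828808771181 q7 -0.7504477286919192 z 0.08357416823090834 f [-0.87403097  2.35707937  5.18416974] T [ 0.43051069 -0.04558264  0.57507202]
```

The screw is seated: torque rose to 0.58 N m at phi≈-79. Now I'll back off 90° following the same centre.

```bash
python3 -m crank '[[0,-0.001,0,-0.1],[0,-0.002,0,-0.2],[0,-0.002,0,-0.3],[-0.001,-0.003,0,-0.4],[-0.001,-0.004,0,-0.5]]'; python3 -m crank '[[0,-0.001,0,-0.1],[0,-0.002,0,-0.2],[0,-0.002,0,-0.3],[-0.001,-0.003,0,-0.4],[-0.001,-0.004,0,-0.5]]'; python3 -m crank '[[0,-0.001,0,-0.1],[0,-0.002,0,-0.2],[0,-0.002,0,-0.3],[-0.001,-0.003,0,-0.4],[-0.001,-0.004,0,-0.5]]'; python3 -m crank '[[0,0,0,0],[0,0,0,0],[0,0,0,0]]';python3 d.py .5583 -.1241 .084 11
```

```text
clock: 16.52
position: [0.5616, -0.1246, 0.0836]
ee_rot: [0.938, 0.345, 0.0, -0.0]
ft_force: [1.0, 0.5, 1.9]
grip_width: 0.095
grasp_force: 41.8
clock: 16.93
position: [0.5604, -0.1237, 0.0836]
ee_rot: [0.817, 0.576, 0.0, 0.0]
ft_force: [1.0, 0.2, 2.0]
grip_width: 0.094
grasp_force: 41.6
clock: 17.35
position: [0.5589, -0.1236, 0.0836]
ee_rot: [0.64, 0.768, 0.0, 0.0]
ft_force: [3.0, 0.1, 0.7]
grip_width: 0.094
grasp_force: 41.5
clock: 17.6
position: [0.5589, -0.1236, 0.0836]
ee_rot: [0.644, 0.765, 0.0, 0.0]
ft_force: [4.2, 1.0, 2.0]
grip_width: 0.093
grasp_force: 41.6
rows [-0.0009 -0.0017 -0.001 ] turn -0.0189 phi 9.867136723531068 q7 0.6041123445167704 z 0.08358670161681571 f [4.23538292 1.03054109 2.04510567] T [ 0.1595743  -0.81609177  0.00393059]
```

Backed off to about 1.54 rad and still held. I'll do one numeric check on the model's seated height with the scene and top cameras.

```bash
python3 - <<'E'
from h import *
np.set_printoptions(linewidth=250)
c=snap('scene','s9');g=cv2.cvtColor(c['color'],cv2.COLOR_RGB2GRAY)
e=np.array([.9783,.2071,0]);n=np.array([-.2071,.9783,0]);q=np.array([.4876,-.1419,0])
for a,b in [(-22,-18),(-22,18),(22,18),(22,-18)]:
  print(a,b,[proj(c,q+e*a/1e3+n*b/1e3+[0,0,z]).round(1).tolist() for z in (.044,.010)])
u,v=proj(c,q+[0,0,.044]).round().astype(int);print(u,v);print(g[v-22:v+34,u-28:u+30:2])
E
```

```text
-22 -18 [[357.3, 171.4], [355.5, 182.2]]
-22 18 [[349.8, 177.8], [348.0, 188.7]]
22 18 [[334.7, 170.9], [333.2, 181.8]]
22 -18 [[342.4, 164.8], [340.8, 175.6]]
346 171
[[136 121 111 ... 143 156 156]
 [152 109 110 ... 156 156 156]
 [119  87 108 ... 156 156 157]
 ...
 [164 160 164 ... 161 160 160]
 [165 164 164 ... 159 160 159]
 [164 165 165 ... 159 160 160]]
```

```bash
python3 - <<'E'
import cv2,numpy as np,sys
np.set_printoptions(linewidth=250,threshold=sys.maxsize)
g=cv2.imread('pics/s9.png',0);s=cv2.imread('pics/s0.png',0)
print(np.arange(326,366,2));
for v in range(158,196): print(v,g[v,326:366:2])
E
```

```text
[326 328 330 332 334 336 338 340 342 344 346 348 350 352 354 356 358 360 362 364]
158 [ 97  96  94  88  84 115 113 116 114 113 115 114 114 115 115 116 115 114 114 114]
159 [ 96  97  94  61  90 114 115 115 115 114 114 114 115 114 113 114 114 159 162 162]
160 [ 98  95  73  61  91 116 115 116 115 165 141 115 114 114 115 156 164 168 168 167]
161 [ 98  86  60  62  91 114 115 115 145 167 143 115 152 164 164 166 167 167 166 167]
162 [ 95  61  60  61  99 116 115 114 166 168 167 165 168 168 168 167 167 167 168 167]
163 [ 73  61  53  60  97 115 115 114 146 167 167 168 168 167 167 168 168 167 167 167]
164 [ 61  55  58  59 105 115 113 115 115 167 168 167 168 167 168 169 167 168 167 167]
165 [ 61  62  59  59  98 114 116 116 122 167 168 167 167 168 168 168 167 169 168 167]
166 [ 61  59  60  59  81 115 113 116 158 162 167 168 168 167 168 168 167 166 167 166]
167 [ 59  61  58  62  82 113 116 151 143 156 151 165 168 167 168 168 169 169 168 168]
168 [ 57  60  66 100  92 138 142 145 144 144 164 158 163 168 167 168 168 167 167 168]
169 [ 60  60 103 122 102 155 155 144 145 146 153 176 138 166 167 167 168
[... 1549 characters left out ...]
153 152 107]
188 [144 160 170 170 169 169 169 149 121 115 104 125  83 117 154 153 152 152 138 109]
189 [149 140 159 172 168 168 168 168 157 120 104 110  85 145 154 155 153 148 107 154]
190 [164 137 142 158 171 169 169 169 168 148 134 120 122 155 155 153 155 129 110 158]
191 [170 158 138 140 158 171 169 168 170 157 156 138 145 153 153 155 154 106 155 158]
192 [169 169 166 137 141 154 171 169 168 158 156 152 150 152 153 154 123 128 159 159]
193 [169 169 169 163 138 141 154 171 170 163 158 128 124 150 151 152 102 150 159 159]
194 [169 169 169 168 162 144 140 153 173 165 154  72  44 141 153 122 112 158 159 159]
195 [169 169 168 168 169 161 137 141 152 172 156  94  58 151 150 125 154 159 160 159]
```

The top-face corners appear at about (349.5,177) and (357,171). The seated prediction is (349.8,177.8) and (357.3,171.4), so the model is in its nest. Handing in.

```bash
python3 -c "
from workcell import manip; print(manip.hand_in())"
```

```text
the job is handed in; nothing more can be done
None
```

I placed the model in the nest, seated the thumbscrew and backed it off to about 1.54 rad, and handed the job in with the screw still held at about 41 N; no verdict came back.

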